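Snap a truffle mould shut in the bench tongs

TASK

Take the small two-part truffle mould from the wooden coaster by its two end lugs, stand it on the saddle between the jaws of the bench closing tongs with its lugs in line with the handles, and let go of it. Then squeeze the two red handles together slowly until you feel the lid resist and suddenly give way and snap shut, and stop right there: pressed hard once it is shut, the thin mould dents. Let the handles spring fully open again, leave the shut mould standing on the saddle, and do not disturb the things around.

Things in the scene. Friction and masses are not known exactly. Their poses are not given: they have to be found in the camera images.
- cracker: Fixed bench closing tongs (like a bench nutcracker): wooden base 240 x 110 x 14 mm, black pivot block from x = +64 mm on, two steel handles (46 to 64 mm high up; bolts to 71) with red grips at the -x end, at +y and -y. Origin on the worktop under the saddle; x runs from grips to pivots (at x = +80, y = +-14 mm), z up. Open, the handles keep clear of |y| < 20 mm from the grips to the saddle.
- saddle (a point): Centre of the top face of the saddle, a black block 28 (x) by 26 (y) mm, its top 38 mm above the worktop, 24 mm above the wooden base. Axes as the cracker's.
- jaw_r (a point): Point on the right (-y) handle abreast of the saddle, 55 mm up. The jaw pads are upright steel rounds, radius 8, 20 mm high. Open, the left pad's face is 22 mm from the saddle's centre; the right pad sits on a brass screw set differently each time, face 20 to 27 mm off (not measured): so the handle position at which the lid snaps is not known beforehand.
- grip_l (a point): Middle of the left (+y) red grip: 110 mm to -x of the saddle, 190 mm from the pivot, 55 mm above the worktop. The grip is a bar 82 mm long, 8 thick, 24 high (43 to 67 mm up). Open, the two grips measure 70 mm over their outer faces; this shrinks about 2.4 mm for each 1 mm the jaw gap shrinks.
- grip_r (a point): Middle of the right (-y) red grip, same as the left one.
- handle_l: Left (+y) handle with its jaw; origin on its pivot, 55 mm up, axes as the cracker's when open. A weak spring (0.5 to 1 N at the grip) returns it open; it turns at most 0.145 rad closed. The right handle is geared to it and always turns the same amount.
- mould: Two-part metal truffle mould standing on its flat foot, lid half ajar: 42 mm long over its end lugs (x), 34 across (y), 34 high, about 0.3 kg. Origin: centre of its underside, z up. The lugs' end faces (20 wide, 18 high, centred 17 mm above the underside) are solid to grip. Blue lid half at +y, grey half at -y, orange band in the gap between; either half may face either jaw.
- mould_mid (a point): Middle of the mould, 17 mm above its underside.
- mould_lid (a joint): How far the blue lid half is pressed in (m): 0 ajar, 0.004 shut. It holds until the jaws press with about 18 N (8 to 9 N on each grip), then gives: the resistance falls to nothing at 2 mm, from where it snaps on by itself to 4 mm and stays shut (34 mm across becomes 30). Shut, it is hard: above 36 N between jaw and mould (about 15 N on each grip) it is dented.
- coaster: Fixed round wooden coaster, radius 50 mm, 8 mm thick; origin at its underside.
- bowl: White bowl, rim radius 55 mm, 50 mm high; bystander; origin at its underside.
- spice: Amber jar, radius 24 mm, 110 mm high; bystander; origin at its underside.
- oil: Green bottle, radius 26 mm, 140 mm high; bystander; origin at its underside.
- tub: White open tub 100 x 80 x 60 mm; bystander; origin at its underside.

How it is judged:
By the outcome, as a careful person would: the job done as asked, in the order asked, and still so for the second after the job is handed in, with the robot touching nothing.
It also fails if it takes over 64 s, if anything falls off the work surface, if the arm or the gripper's body presses on something with over 40 N, if the wrist force passes 120 N, or if a joint passes its speed limit or range.

ROBOT

A 7-joint arm with a two-finger parallel gripper is mounted at the origin on the work surface. World frame = base frame: x ahead of the robot, y to its left, z up, the work surface at z = 0. Lengths are in mm, angles in rad, forces in N, time in s.
With the tool pointing down it reaches from about 400 to 750 mm from the base axis. Payload 19.5 kg.
Tool frame: the origin (TCP) lies on the mounting face of the last link; the fingertips stand 173 mm ahead of it and the grasp point (between the pads) lies 155 mm ahead of it; z points along the fingers, y is the direction in which the jaws open and shut (so a half turn about z gives the same grasp; the last joint's range is limited). The gripper opens to 85 mm and grips with 20 to 120 N. Pads are 22 mm wide; open, the fingers measure 114 mm over their backs; the gripper's body (76 mm by 85 mm) begins 54 mm behind the grasp point. The pads swing forward as they close: fully open they stand 13 mm farther back than shut.
Start: joints at [-0.042, 0.707, -0.028, 1.485, 0.022, 0.951, -0.075], TCP at [574.992, 0.002, 404.668] pointing down, gripper open.
Joint ranges: [-2.71, 2.71], [-0.32, 2.16], [-1.57, 1.52], [0, 2.45], [-1.46, 4.6], [0, 2.02], [-2.83, 2.83]. Speed limits (rad/s): [1.89, 1.89, 2.57, 2.57, 3.01, 3.01, 3.01].

INTERFACE

Orientations are given as a unit quaternion [x, y, z, w].
In Python, from workcell import env gives the robot as it stands. The module is installed in compiled form; this text tells all that it offers.
- The arm moves only by the tool move_arm, never from a script. Its argument "increments" is text: rows parted by semicolons, each of 7 numbers parted by spaces: the shift along the tool's x, y, z in m, then the turn, a rotation vector about the tool's x, y, z in rad, then the opening in per cent of the stroke, from 0 (shut) to 100 (fully open). A call has exactly 5 rows; each row shifts and turns the commanded pose from where the row before left it, along the tool's axes as they then stand; what a row does not reach is not made up. A row lasts 1/10 s, in which the tool goes at most 50 mm and 8.59 degrees, less where a joint would pass 70% of its speed; a pose out of reach is approached as far as the arm can. A call is refused whole if a number of a shift passes 0.05 or a number of a turn 0.15, either way. A call with a gripper value outside its range is refused whole. The fingers move at their own pace and stop on an object; "grip_force" is the grip in N (left out, the last holds). Time passes only in rows, so rows that do not move let the fingers close, or fill a call up. It gives the time, the measured TCP pose, the force and the opening at its end, in the units of the state.
- env.read_state(): the state, without advancing time (a new reading comes with each control period).
- env.get_image(name): name is "scene" or "side" or "wrist"; returns a dict with "frame" (420x560x3 uint8, blue, green, red), "z_map" (420x560 float32, mm along the optical axis (not along the pixel's ray), 0 where there is no reading), "intrinsics" (3x3 intrinsics, pixels), "R" (3x3) and "t" (3): a world point X has camera coordinates R X + t; the wrist camera has in their place "hand_eye" (4x4, takes a point from camera to tool coordinates, whose origin is the TCP and whose axes are the flange's). Camera axes: x right, y down, z forward; pixel columns grow to the right and rows downward; lengths in mm; the calibration is good to about 2 mm. The wrist camera is an equidistant fisheye: a pixel r from the principal point sees the ray r / f radians off the axis. A picture is of the moment at which its call begins: read the wrist's pose just before it.
- env.finish_job(): hands the job in, once; it reports no verdict.
The state is a dict: "clock": time; "qpos": joint angles; "joint_velocities": joint speeds; "joint_efforts": joint torques, N m; "position": TCP position; "ee_rot": TCP orientation; "force": force on the tool from outside, world axes, zero at the start; "torque": the same for the moment, N m; "opening": opening from 0.0 (shut) to 1.0 (fully open).
Only numpy, scipy, OpenCV 4.12 (cv2) and the standard library are available. Lean on these libraries where they do the work, as an engineer would, in place of code of your own. Each camera call takes 0.05 s, during which the arm holds its last target.

## Working session

There is one attempt and no reset: what is moved stays moved. The work goes in short steps, Python scripts to look and compute and a tool call to move; the robot and the scene stay as the last step left them, time stands still between calls to the robot, and variables do not carry over. Pictures are saved under pics/ and viewed, and the job is handed in when it is done.

Besides the shell and the picture viewer there is one more tool, called after "Request:" as name(argument=value, ...) on one line, values as JSON. move_arm: Moves the arm, as the interface text tells. Its arguments: {"type":"object","properties":{"increments":{"type":"string"},"grip_force":{"type":"number"}},"required":["increments"]}

```bash
mkdir -p pics; python3 - <<'E'
from workcell import env
import cv2,pickle
s=env.read_state();print(s)
d={}
for n in("scene","side","wrist"):
    im=env.get_image(n);d[n]=im;cv2.imwrite(f"pics/{n}0.png",im["frame"])
    print(n,im["intrinsics"].tolist(),{k:im[k].tolist() for k in("R","t","hand_eye") if k in im})
pickle.dump((s,d),open("d0.pkl","wb"))
E
```

```text
{'clock': 0.0, 'qpos': array([-0.04170646,  0.70711283, -0.02760606,  1.48502729,  0.02199917,
        0.9508842 , -0.0755201 ]), 'joint_velocities': array([ 4.88594496e-05,  5.15678073e-04,  5.84053111e-04,  1.94819302e-04,
       -2.80869332e-04,  9.91833131e-04,  7.50190434e-04]), 'joint_efforts': array([-3.35119905e-03, -8.83210659e+01,  1.23306759e+00, -2.36173260e+01,
        1.66974653e-02,  6.38553465e-03, -2.14882397e-05]), 'position': array([5.74920297e+02, 4.48501867e-03, 4.04215141e+02]), 'ee_rot': array([ 7.07114388e-01,  7.07098948e-01, -4.14257058e-04, -3.83592372e-04]), 'force': array([-0.09881633,  0.26800229,  0.66344029]), 'torque': array([-0.04946849,  0.00543163, -0.04525768]), 'opening': 0.9997669658170647}
scene [[540.9069185651847, 0.0, 277.5664030860326], [0.0, 540.9069185651847, 208.15400746733962], [0.0, 0.0, 1.0]] {'R': [[0.8756231065471956, 0.48298846743434987, 0.0025130869576736286], [0.31439282274328434, -0.5660060611818793, -0.7620986102289417], [-0.36666241733800414, 0.6681012490863882, -0.6474560932457574]], 't': [-466.90307356367055, -122.22888050112982, 1623.2353740659707]}
side [[520.5567355147681, 0.0, 279.1984310862568], [0.0, 520.5567355147681, 208.43157805964415], [0.0, 0.0, 1.0]] {'R': [[-0.8311027254860534, -0.5561046911500195, 0.003978966020842973], [-0.36058852327285695, 0.5334277251710056, -0.7651344841939793], [0.4233723852278912, -0.6373401246585904, -0.643858205606342]], 't': [446.7626849957289, 236.84053432151134, 1072.1834509758326]}
wrist [[325.19226210127806, 0.0, 275.8393560007787], [0.0, 325.19226210127806, 212.23437276281598], [0.0, 0.0, 1.0]] {'hand_eye': [[0.0003837519710743754, -0.9460019008546366, -0.32416084944643897, 83.95996722440795], [0.9999997832476315, 0.00018959971342577322, 0.0006305209248494292, 0.12501341333603921], [-0.0005350131892771852, -0.32416102114745526, 0.9460017685657487, 31.07564248183381], [0.0, 0.0, 0.0, 1.0]]}
```

View pics/scene0.png

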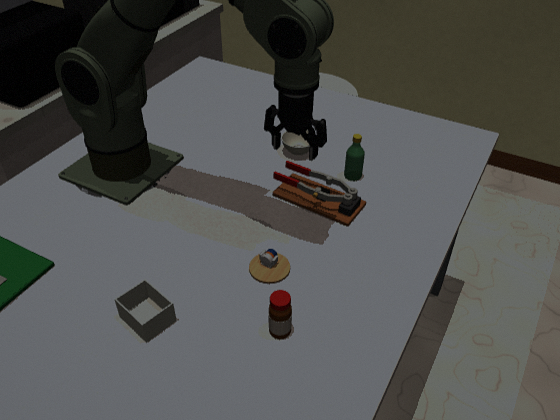

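View pics/side0.png

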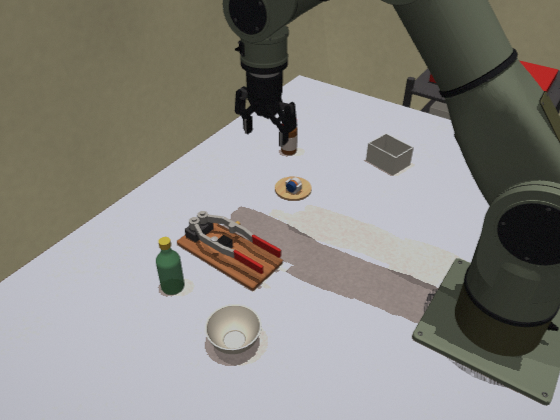

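View pics/wrist0.png

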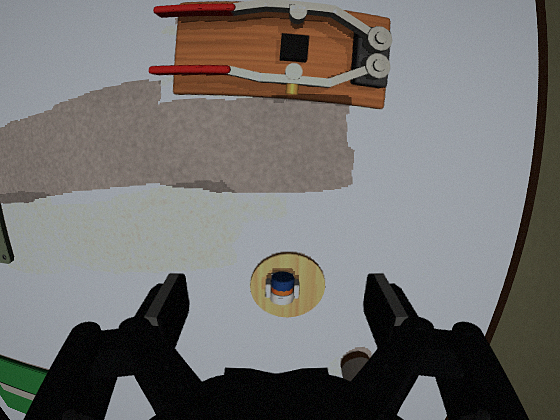

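The wrist view shows the tongs at the top: saddle near (294,48), grips near (190,10) and (190,70), pivots on the right. The coaster is at (288,285) with the mould at (282,287), blue half up (+y) and lugs left and right. Next I measure these.

```bash
cat > h.py <<'E'
import numpy as np,cv2,pickle
from scipy.spatial.transform import Rotation as Ro
def wray(im,uv):
    K=im["intrinsics"];uv=np.atleast_2d(np.asarray(uv,float))
    d=(uv-[K[0,2],K[1,2]])/K[0,0];r=np.linalg.norm(d,axis=1,keepdims=True)+1e-12
    return np.c_[np.sin(r)*d/r,np.cos(r)]
def wworld(s,im,uv,z=None,depth=None):
    d=wray(im,uv);H=im["hand_eye"];Rw=Ro.from_quat(s["ee_rot"]).as_matrix()
    if depth is not None:
        c=d/d[:,2:]*np.asarray(depth).reshape(-1,1)
        return (c@H[:3,:3].T+H[:3,3])@Rw.T+s["position"]
    o=Rw@H[:3,3]+s["position"];v=d@H[:3,:3].T@Rw.T
    return o+v*((z-o[2])/v[:,2])[:,None]
def fworld(im,uv,z):
    K=im["intrinsics"];uv=np.atleast_2d(np.asarray(uv,float))
    d=np.c_[(uv-[K[0,2],K[1,2]])/K[0,0],np.ones(len(uv))]@im["R"]
    o=-im["R"].T@im["t"];return o+d*((z-o[2])/d[:,2])[:,None]
def cloud(s,im):
    zm=im["z_map"];h,w=zm.shape;u,v=np.meshgrid(np.arange(w),np.arange(h))
    P=wworld(s,im,np.c_[u.ravel(),v.ravel()],depth=zm.ravel()).reshape(h,w,3);P[zm<=0]=np.nan
    return P
def masks(im):
    hsv=cv2.cvtColor(im["frame"],cv2.COLOR_BGR2HSV);h,s,v=cv2.split(hsv)
    return dict(red=((h<6)|(h>174))&(s>170)&(v>60),blue=(h>100)&(h<125)&(s>120)&(v>40),
      orange=(h>3)&(h<18)&(s>150)&(v>120), wood=(h>8)&(h<28)&(s>70)&(v>120),black=(v<35))
E
python3 - <<'E'
from h import *
s,d=pickle.load(open("d0.pkl","rb"));im=d["wrist"];P=cloud(s,im);m=masks(im)
for v,u in[(48,294),(200,100),(285,310),(280,282),(10,190),(70,190),(287,282),(30,200)]:print((u,v),P[v,u].round(1),im["frame"][v,u])
n,l,st,c=cv2.connectedComponentsWithStats(m["red"].astype("uint8"))
for i in range(1,n):
    if st[i,4]>150:
        w=P[l==i];w=w[w[:,2]>60];print("red",st[i],c[i],np.nanmedian(w,0),w.min(0),w.max(0))
n,l,st,c=cv2.connectedComponentsWithStats(((im["frame"].max(2)<50)).astype("uint8"))
for i in range(1,n):
    if st[i,4]>150:print("blk",st[i],c[i],wworld(s,im,c[i],z=38))
# coaster
cm=(P[...,2]>4)&(P[...,2]<60)&(np.arange(420)[:,None]>230)&(np.arange(420)[:,None]<340)&(abs(np.arange(560)-288)<55)
ct=cm&(P[...,2]<13);y,x=np.nonzero(ct);print("coaster",P[ct].min(0),P[ct].max(0))
mt=P[cm&(P[...,2]>18)];print("mould",len(mt),mt.min(0),mt.max(0),np.median(mt,0))
big=cv2.resize(im["frame"][240:330,230:350],None,fx=6,fy=6,interpolation=cv2.INTER_CUBIC);cv2.imwrite("pics/m0.png",big)
E
```

```text
(294, 48) [593.1 143.5  37.2] [15  9 13]
(100, 200) [ 3.412e+02 -2.680e+01  1.000e-01] [168 158 155]
(310, 285) [ 619.9 -143.     6.9] [ 87 135 150]
(282, 280) [ 582.3 -118.6   34.1] [22  6  1]
(190, 10) [493.4 181.1  65. ] [16 17 99]
(190, 70) [493.9 120.2  65.5] [ 28  30 143]
(282, 287) [ 582.3 -124.7   40.4] [95 47 25]
(200, 30) [491.7 171.8  14. ] [ 45  75 128]
red [154   3  81  10 541] [194.26802218   7.45101664] [498.21547662 183.3459923   66.05194657] [456.62236024 177.45349535  63.31995488] [535.92081035 190.4840091   68.21361657]
red [149  65  81   8 609] [190.01970443  68.69129721] [494.47021206 121.66803521  66.22555917] [452.04695767 116.0852162   62.9010075 ] [531.46044897 127.88585918  68.55423405]
blk [    0     0   548   420 38721] [295.46959014 353.6819297 ] [[ 602.14316099 -238.16093163   38.        ]]
blk [ 156    7  234   63 1646] [298.06379101  27.36816525] [[597.13730311 165.67793338  38.        ]]
blk [280  33  29  29 736] [293.8125      47.46059783] [[592.82875395 143.92070897  38.        ]]
blk [350  74  38  14 272] [368.83088235  81.28676471] [[670.78104478 112.0317998   38.        ]]
blk [  0 204  14  59 232] [  5.73706897 235.76293103] [[172.59250865 -68.16242009  38.        ]]
blk [266 271  33  22 249] [282.45783133 277.79116466] [[ 582.74577566 -113.19948948   38.        ]]
coaster [ 540.75502426 -194.41213657    4.07228672] [639.24652581 -95.39656378  12.94495641]
mould 889 [ 562.51384544 -150.85171963   18.02545499] [ 603.66623285 -116.60295568   43.10193535] [ 582.33169026 -129.74084279   34.99678152]
```

View pics/m0.png

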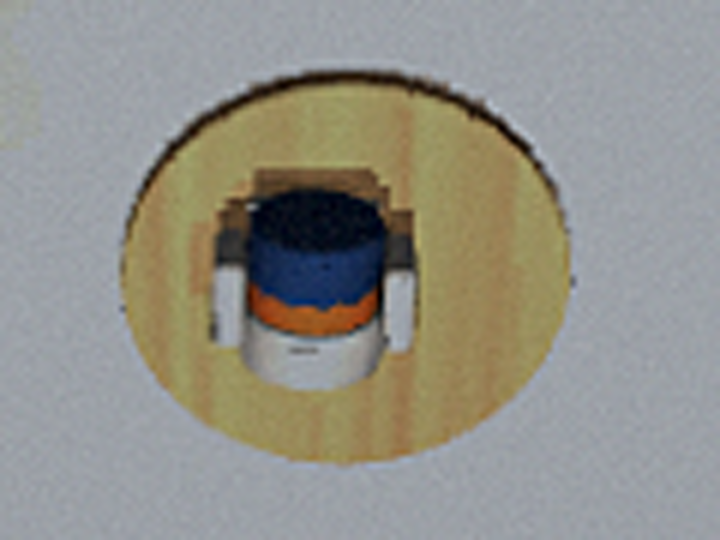

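The mould's lugs lie almost along world x and the blue half faces +y. The tongs' x axis is also near world x. The grip-to-saddle distance came out shorter than stated at the image edge, so I'll look at the tongs from straight above.

Request:
move_arm(increments="0.034 -0.006 0 0 0 0 100;0.034 -0.006 0 0 0 0 100;0.034 -0.006 0 0 0 0 100;0.034 -0.006 0 0 0 0 100;0.034 -0.006 0 0 0 0 100")

```text
clock: 0.65
position: [544.6, 171.4, 404.6]
ee_rot: [0.707, 0.707, -0.0, -0.0]
force: [0.7, 0.6, 0.1]
opening: 1.0
```

Request:
move_arm(increments="0 0 0 0 0 0 100;0 0 0 0 0 0 100;0 0 0 0 0 0 100;0 0 0 0 0 0 100;0 0 0 0 0 0 100")

```text
clock: 1.15
position: [545.2, 169.3, 404.7]
ee_rot: [0.707, 0.707, -0.0, 0.0]
force: [0.1, 0.4, -0.9]
opening: 1.002
```

```bash
python3 - <<'E'
from workcell import env
from h import *
s=env.read_state();im=env.get_image("wrist");pickle.dump((s,im),open("d1.pkl","wb"));cv2.imwrite("pics/w1.png",im["frame"])
print(s["position"],s["ee_rot"],s["force"],s["torque"])
P=cloud(s,im);m=masks(im)
n,l,st,c=cv2.connectedComponentsWithStats(m["red"].astype("uint8"))
for i in range(1,n):
    if st[i,4]>150:
        w=P[l==i];w=w[w[:,2]>60];print("red",st[i],c[i],np.median(w,0),w.min(0),w.max(0))
        v,u=np.nonzero(l==i);q=wworld(s,im,np.c_[u,v],z=67);r=cv2.minAreaRect(q[:,:2].astype("float32"));print(r)
n,l,st,c=cv2.connectedComponentsWithStats(((im["frame"].max(2)<50)).astype("uint8"))
for i in range(1,n):
    if st[i,4]>150:
        v,u=np.nonzero(l==i);q=wworld(s,im,np.c_[u,v],z=38);print("blk",st[i],c[i],cv2.minAreaRect(q[:,:2].astype("float32")))
E
```

```text
[545.18028585 169.32701269 404.69195028] [ 7.07482660e-01  7.06730700e-01 -5.52230686e-05  2.02400994e-05] [ 0.1411191   0.37947778 -0.90439665] [-0.02873871  0.03080759  0.02396284]
red [186 171  81  12 587] [226.68143101 176.68654174] [498.03067045 184.70332271  66.24287633] [455.97873834 178.4900449   63.03877085] [535.97177811 190.45400686  68.63739131]
((496.4267272949219, 184.8546600341797), (7.582964897155762, 79.43073272705078), 85.61457061767578)
red [187 230  76  11 443] [225.46501129 235.03611738] [493.94412935 123.00748795  66.17064703] [451.98593129 117.1194238   63.43671697] [531.1762055  128.33316075  68.44290032]
((491.9272155761719, 123.4557876586914), (7.2137980461120605, 78.97775268554688), 86.23645782470703)
blk [520   0  32 271 318] [543.22641509 131.27358491] ((908.5643920898438, 242.36537170410156), (3.0720622539520264, 390.8975524902344), 0.05063953623175621)
blk [321  42  44  50 638] [333.98432602  73.93103448] ((608.5830688476562, 289.17840576171875), (33.59857940673828, 54.40902328491211), 29.499568939208984)
blk [356  45  24  25 165] [363.72121212  59.8484
[... 510 characters left out ...]
38), (31.817548751831055, 29.943832397460938), 88.03636932373047)
blk [328 194  75  51 836] [369.87440191 223.05741627] ((647.8261108398438, 117.5504150390625), (80.09430694580078, 50.475830078125), 47.958675384521484)
blk [   0  209   55  135 1771] [ 16.18802936 279.80180689] ((149.33547973632812, 8.4517822265625), (258.94134521484375, 128.65365600585938), 63.37530517578125)
blk [188 224 138  18 596] [264.47651007 232.03020134] ((523.0734252929688, 113.87875366210938), (17.52051544189453, 155.63316345214844), 88.5128173828125)
blk [    8   274   521   146 35189] [275.51089829 370.12219728] ((541.6460571289062, -183.79690551757812), (485.24737548828125, 1313.014892578125), 89.86994934082031)
```

View pics/w1.png

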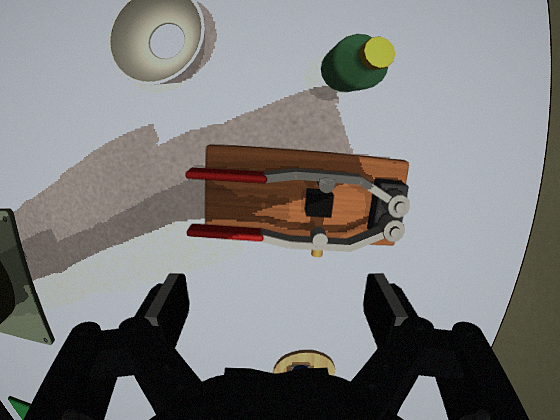

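```bash
python3 - <<'E'
from h import *
s,im=pickle.load(open("d1.pkl","rb"));P=cloud(s,im);f=im["frame"]
print("pivots",[P[v,u].round(1) for u,v in[(399,207),(394,232),(326,183),(319,240)]])
v,u=np.mgrid[180:225,295:345]
k=(f[v,u].max(2)<60)&(abs(P[v,u,2]-38)<4);q=P[v,u][k]
print("saddle",np.median(q,0),q.min(0),q.max(0),k.sum(),cv2.minAreaRect(q[:,:2].astype("float32")))
# image quad of saddle with rays at z=38
print(P[np.ix_(range(184,222,2),[310,318,326])][...,2].round(0).tolist())
# base top
k=(abs(P[...,2]-14)<3)&(P[...,0]>440)&(P[...,0]<740)&(P[...,1]>60)&(P[...,1]<230);q=P[k]
print("base",cv2.minAreaRect(q[:,:2].astype("float32")))
for im0 in[pickle.load(open("d0.pkl","rb"))[1]]:
  for n in("scene","side"):
    i=im0[n];h=masks(i)["red"].astype("uint8");nn,l,st,c=cv2.connectedComponentsWithStats(h)
    for j in range(1,nn):
      if st[j,4]>40:print(n,st[j],c[j],fworld(i,c[j],62).round(1))
cv2.imwrite("pics/t1.png",cv2.resize(f[140:260,180:420],None,fx=3.3,fy=3.3,interpolation=cv2.INTER_CUBIC))
for n in("scene","side"):
  i=im0[n];f=i["frame"];f=f[150:230,265:375] if n=="scene" else f[200:295,170:290]
  cv2.imwrite(f"pics/t1{n}.png",cv2.resize(f,None,fx=6,fy=6,interpolation=cv2.INTER_CUBIC))
E
```

```text
pivots [array([671.8, 155.3,  71.6]), array([670.5, 126.9,  69.7]), array([594.9, 177.7,  64.5]), array([590.4, 117. ,  65.4])]
saddle [592.57010442 146.55191534  37.88755911] [578.47713459 132.5117149   34.08564884] [607.47653116 159.78905398  40.31258441] 594 ((592.85693359375, 146.0187530517578), (26.367353439331055, 28.08212661743164), 86.01204681396484)
[[13.0, 62.0, 64.0], [13.0, 13.0, 64.0], [15.0, 14.0, 65.0], [25.0, 21.0, 65.0], [32.0, 30.0, 65.0], [38.0, 37.0, 37.0], [39.0, 38.0, 38.0], [36.0, 39.0, 37.0], [36.0, 39.0, 38.0], [39.0, 39.0, 37.0], [37.0, 38.0, 38.0], [38.0, 39.0, 39.0], [38.0, 38.0, 38.0], [37.0, 37.0, 39.0], [39.0, 38.0, 38.0], [38.0, 38.0, 38.0], [38.0, 38.0, 38.0], [14.0, 14.0, 13.0], [15.0, 13.0, 13.0]]
base ((580.368408203125, 148.29310607910156), (108.67513275146484, 238.6997833251953), 85.5341567993164)
scene [286 161  25  10  43] [298.06976744 165.46511628] [[495.1 188.6  62. ]]
scene [274 172  25  10  49] [286.85714286 176.79591837] [[492.5 126.4  62. ]]
scene [270 290  21  17 257] [279.78599222 297.82879377] [[ 682.  -260.2   62. ]]
side [520  61  38  31 515] [541.19223301  74.08932039] [[  181.2 -1112.     62. ]]
side [252 235  29  23 245] [265.96326531 245.77959184] [[486.7 129.4  62. ]]
side [234 250  29  24 267] [248.11610487 261.54307116] [[490.7 190.6  62. ]]
```

View pics/t1.png

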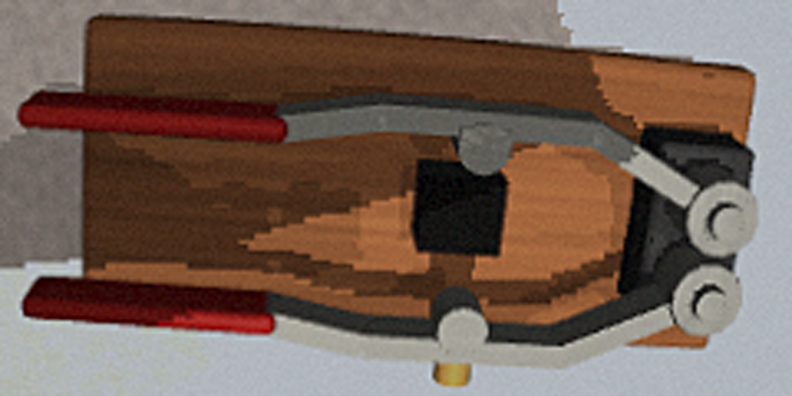

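View pics/t1side.png

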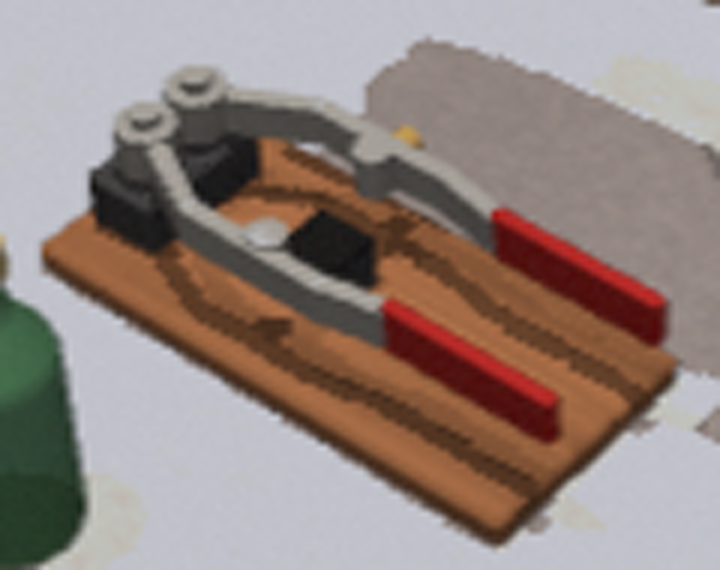

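Saddle centre is about (593,146.6) with the tongs' yaw at −0.073. Now moving to hover over the mould.

Request:
move_arm(increments="-0.03 0.004 0.01 0 0 0 100;-0.03 0.004 0.01 0 0 0 100;-0.03 0.004 0.01 0 0 0 100;-0.03 0.004 0.01 0 0 0 100;-0.03 0.004 0.01 0 0 0 100")

```text
clock: 1.7
position: [565.0, 18.5, 354.4]
ee_rot: [0.707, 0.707, 0.0, 0.0]
force: [0.7, 0.5, -0.9]
opening: 0.996
```

Request:
move_arm(increments="-0.04 0.004 0.01 0 0 0 100;-0.04 0.004 0.01 0 0 0 100;-0.04 0.004 0.01 0 0 0 100;-0.033 0.004 0.01 0 0 0 100;0 0 0.01 0 0 0 100")

```text
clock: 2.2
position: [580.5, -138.1, 304.1]
ee_rot: [0.709, 0.705, -0.001, 0.001]
force: [-0.0, 0.9, 0.3]
opening: 0.999
```

Request:
move_arm(increments="0 0 0.005 0 0 0 100;0 0 0 0 0 0 100;0 0 0 0 0 0 100;0 0 0 0 0 0 100;0 0 0 0 0 0 100")

```text
clock: 2.7
position: [581.1, -132.6, 300.1]
ee_rot: [0.707, 0.707, 0.0, 0.0]
force: [-0.0, 0.1, -0.2]
opening: 0.998
```

```bash
python3 - <<'E'
from workcell import env
from h import *
s=env.read_state();im=env.get_image("wrist");pickle.dump((s,im),open("d2.pkl","wb"));f=im["frame"]
cv2.imwrite("pics/w2.png",f)
print(s["position"],s["ee_rot"])
P=cloud(s,im)
k=(P[...,2]>18)&(P[...,2]<50)&(abs(P[...,0]-583)<40)&(abs(P[...,1]+134)<40)
q=P[k];print(len(q),q.min(0),q.max(0))
v,u=np.nonzero(k);print(u.min(),u.max(),v.min(),v.max())
k2=k&(abs(P[...,2]-34)<2.5);print("z34",cv2.minAreaRect(P[k2][:,:2].astype("float32")))
v0,v1,u0,u1=v.min()-15,v.max()+15,u.min()-25,u.max()+25
print(u0,v0);cv2.imwrite("pics/m2.png",cv2.resize(f[v0:v1,u0:u1],None,fx=6,fy=6,interpolation=cv2.INTER_CUBIC))
E
```

```text
[ 581.09254903 -132.55629572  300.10206806] [7.06886096e-01 7.07327351e-01 1.56895087e-04 2.03535670e-04]
2223 [ 561.32364977 -151.48347382   18.03967267] [ 603.28161148 -117.12939138   43.02675101]
250 304 192 241
z34 ((582.2741088867188, -134.27099609375), (33.6799430847168, 41.69747543334961), 88.14295196533203)
225 177
```

View pics/m2.png

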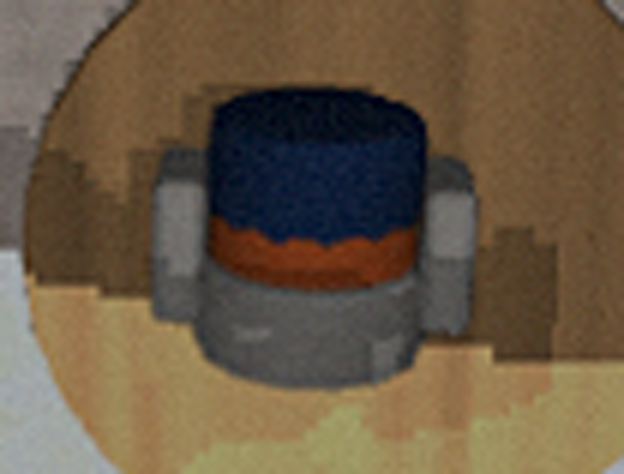

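View pics/w2.png

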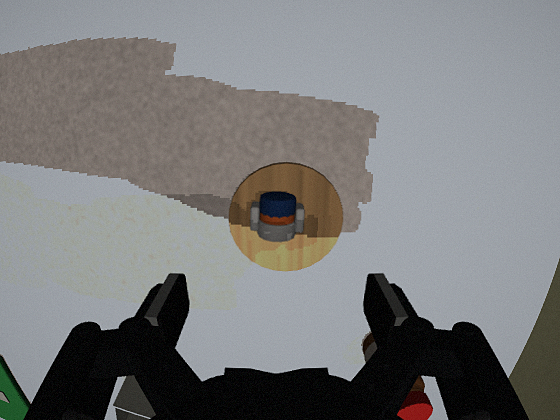

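The mould is centred at (582.3, −134.3) with yaw about −0.035, and its depth outline of 42×34 mm matches the description. Descending.

Request:
move_arm(increments="-0.0017 0.0012 0.02 0 0 0.035 100;0 0 0.03 0 0 0 100;0 0 0.03 0 0 0 100;0 0 0.02 0 0 0 100;0 0 0.01 0 0 0 100", grip_force=40)

```text
clock: 3.25
position: [581.9, -134.5, 188.2]
ee_rot: [0.719, 0.695, -0.001, -0.001]
force: [0.4, -0.0, -0.7]
opening: 1.001
```

Request:
move_arm(increments="0 0 0.006 0 0 0 100;0 0 0 0 0 0 100;0 0 0 0 0 0 100;0 0 0 0 0 0 70;0 0 0 0 0 0 60")

```text
clock: 3.75
position: [582.3, -134.7, 184.3]
ee_rot: [0.719, 0.695, 0.0, 0.0]
force: [0.1, -0.6, 0.2]
opening: 0.691
```

```bash
python3 - <<'E'
from workcell import env
from h import *
s=env.read_state();im=env.get_image("wrist");pickle.dump((s,im),open("d3.pkl","wb"));f=im["frame"]
cv2.imwrite("pics/w3.png",f);print(s["position"],s["ee_rot"],s["opening"],s["force"])
E
```

```text
[ 582.31823899 -134.71871885  184.26097818] [7.19375409e-01 6.94621387e-01 2.11065473e-04 3.23334646e-04] 0.6911930940647084 [ 0.06649895 -0.57280124  0.24395659]
```

View pics/w3.png

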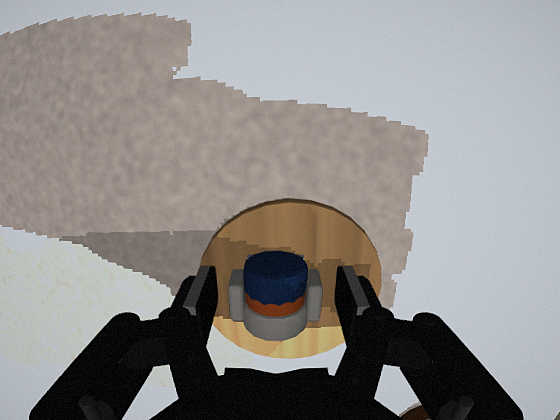

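The mould, at (276,293), sits centred between the pads with its lugs at (237,295) and (314,295). It's square to the gripper, so I'm closing.

Request:
move_arm(increments="0 0 0 0 0 0 52;0 0 0 0 0 0 48;0 0 0 0 0 0 44;0 0 0 0 0 0 35;0 0 0 0 0 0 30", grip_force=40)

```text
clock: 4.3
position: [582.2, -134.7, 184.0]
ee_rot: [0.719, 0.695, -0.0, 0.0]
force: [-1.6, 2.1, 6.7]
opening: 0.486
```

Request:
move_arm(increments="0 0 0 0 0 0 30;0 0 0 0 0 0 30;0 0 -0.003 0 0 0 30;0 0 -0.01 0 0 0 30;0 0 -0.02 0 0 0 30")

```text
clock: 4.8
position: [581.8, -134.6, 216.5]
ee_rot: [0.719, 0.695, -0.001, -0.001]
force: [0.7, -0.2, -3.2]
opening: 0.488
```

```bash
python3 - <<'E'
from workcell import env
from h import *
s=env.read_state();im=env.get_image("wrist");pickle.dump((s,im),open("d4.pkl","wb"));f=im["frame"]
cv2.imwrite("pics/w4.png",f);print(s["position"],s["ee_rot"],s["opening"],s["force"])
E
```

```text
[ 581.82841291 -134.58839996  216.51908155] [ 7.19356670e-01  6.94640068e-01 -6.07348628e-04 -8.87762200e-04] 0.48809690932367833 [ 0.66926463 -0.21703032 -3.23416447]
```

View pics/w4.png

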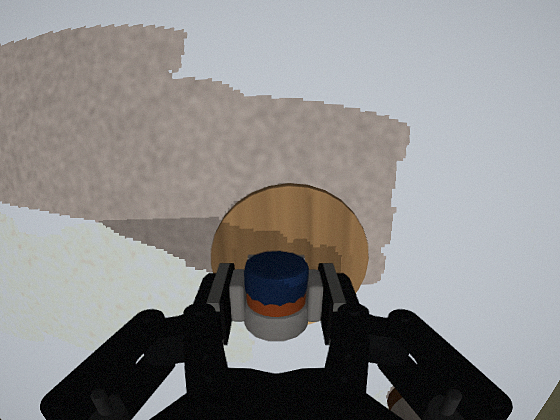

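Request:
move_arm(increments="0 0 -0.04 0 0 0 30;0.03 0 -0.025 0 0 0 30;0.03 0 0 0 0 0 30;0.03 0 0 0 0 0 30;0.03 0.001 0 0 0 0 30")

```text
clock: 5.35
position: [587.2, -13.6, 282.2]
ee_rot: [0.719, 0.695, 0.0, 0.0]
force: [0.6, 0.5, -2.9]
opening: 0.479
```

Request:
move_arm(increments="0.03 0 0 0 0 0 30;0.03 0 0 0 0 0 30;0.03 0 0 0 0 0 30;0.03 0 0 0 0 0 30;0.025 0 0 0 0 0 30")

```text
clock: 5.85
position: [592.3, 131.9, 281.9]
ee_rot: [0.719, 0.695, 0.0, -0.0]
force: [0.8, -0.2, -3.3]
opening: 0.48
```

Request:
move_arm(increments="0.016 0 0 0 0 0.038 30;0 0 0 0 0 0 30;0 0 0 0 0 0 30;0 0 0 0 0 0 30;0 0 0 0 0 0 30")

```text
clock: 6.35
position: [593.1, 145.2, 281.8]
ee_rot: [0.733, 0.681, -0.0, 0.0]
force: [-0.1, 0.2, -4.0]
opening: 0.477
```

```bash
python3 - <<'E'
from workcell import env
from h import *
s=env.read_state();im=env.get_image("wrist");pickle.dump((s,im),open("d5.pkl","wb"));f=im["frame"]
cv2.imwrite("pics/w5.png",f);print(s["position"],Ro.from_quat(s["ee_rot"]).as_matrix().round(4).tolist(),s["opening"],s["force"])
P=cloud(s,im)
k=(f.max(2)<60)&(abs(P[...,2]-38)<4)&(abs(P[...,0]-593)<30)&(abs(P[...,1]-147)<30)
q=P[k];print("saddle",cv2.minAreaRect(q[:,:2].astype("float32")) if len(q) else 0)
E
```

```text
[593.11740414 145.24934269 281.78398039] [[0.0737, 0.9973, -0.0], [0.9973, -0.0737, -0.0002], [-0.0002, 0.0, -1.0]] 0.4767580590448865 [-0.09644236  0.21738361 -3.9917634 ]
saddle ((593.2264404296875, 146.18875122070312), (26.104225158691406, 27.716276168823242), 85.39680480957031)
```

View pics/w5.png

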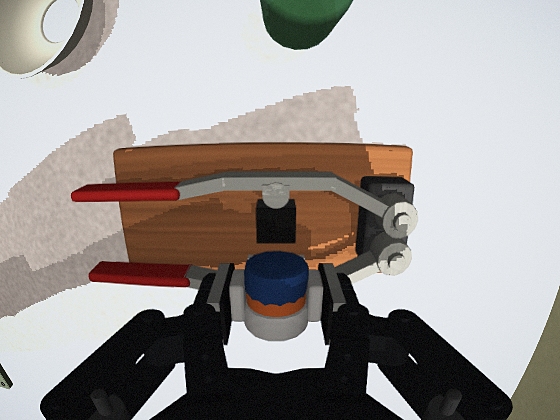

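Yaw now matches the tongs (0.0737) and the saddle re-measures at (593.2,146.2). Lowering carefully between the jaws.

Request:
move_arm(increments="0.001 0 0.015 0 0 0 30;0 0 0.015 0 0 0 30;0 0 0.01 0 0 0 30;0 0 0.01 0 0 0 30;0 0 0.005 0 0 0 30")

```text
clock: 6.9
position: [593.0, 146.9, 225.9]
ee_rot: [0.733, 0.681, -0.0, -0.0]
force: [0.3, 0.0, -3.7]
opening: 0.48
```

Request:
move_arm(increments="0 0 0.004 0 0 0 30;0 0 0.003 0 0 0 30;0 0 0.002 0 0 0 30;0 0 0 0 0 0 30;0 0 0 0 0 0 30")

```text
clock: 7.4
position: [593.1, 147.1, 217.9]
ee_rot: [0.732, 0.681, 0.0, 0.0]
force: [-0.6, 0.8, -3.7]
opening: 0.482
```

```bash
python3 - <<'E'
from workcell import env
from h import *
s=env.read_state();im=env.get_image("wrist");pickle.dump((s,im),open("d6.pkl","wb"));f=im["frame"]
cv2.imwrite("pics/w6.png",f);print(s["position"],s["opening"],s["force"],s["torque"])
E
```

```text
[593.14224949 147.10905142 217.87567719] 0.4823988985310357 [-0.5991359   0.80341068 -3.73672107] [-0.01908189  0.00441865  0.00104996]
```

View pics/w6.png

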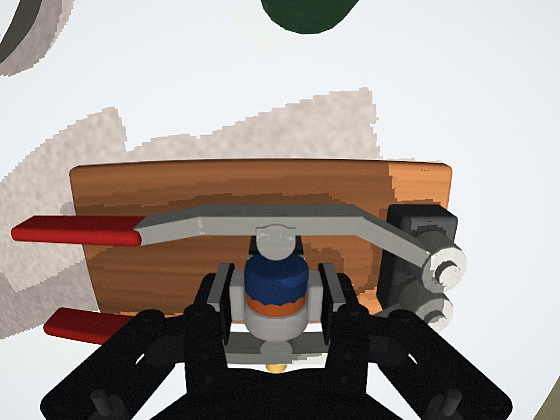

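```bash
python3 - <<'E'
from h import *
s,im=pickle.load(open("d6.pkl","rb"))
for uv in[(277,240),(276,350)]:print(wworld(s,im,uv,z=65))
P=cloud(s,im);k=(P[...,2]>66)&(P[...,2]<72)&(abs(P[...,0]-593)<22)&(abs(P[...,1]-147)<25)
print(cv2.minAreaRect(P[k][:,:2].astype("float32")))
for u in(277,):
  for v in range(225,362,4):print(v,P[v,u].round(1),end=" ")
E
```

```text
[[596.02839593 177.22722822  65.        ]]
[[591.23911378 116.8314785   65.        ]]
((592.7361450195312, 150.32049560546875), (38.649654388427734, 44.0612678527832), 88.08477020263672)
225 [596.5 183.7  64.8] 229 [596.4 181.8  64.4] 233 [596.2 180.2  64.6] 237 [596.1 178.3  64.4] 241 [596.  176.6  64.6] 245 [595.9 174.8  64.7] 249 [595.7 173.2  65. ] 253 [595.6 171.2  64.7] 257 [595.5 169.6  65.4] 261 [595.1 164.2  58.5] 265 [595.1 164.1  62.2] 269 [595.1 164.2  65.9] 273 [595.  163.6  68.3] 277 [595.  163.7  71.7] 281 [595.  163.1  73.9] 285 [594.9 161.4  74.3] 289 [594.7 159.2  73.8] 293 [594.6 157.2  73.7] 297 [594.4 155.   73.4] 301 [594.2 152.   72.1] 305 [594.1 150.4  72.8] 309 [594.  148.6  73.1] 313 [593.8 145.8  72.3] 317 [593.7 144.2  73.2] 321 [593.6 143.4  75. ] 325 [593.4 141.   74.7] 329 [593.3 139.3  75.4] 333 [593.1 136.1  74.3] 337 [593.  134.8  75.6] 341 [592.7 131.5  74.7] 345 [592.  120.6  65.3] 349 [591.8 117.3  64.8] 353 [591.6 114.4  64.8] 357 [591.3 111.3  64.5] 361 [591.1 107.3  63.5]
```

The mould is centred between the pads, with about 5–6 mm of clearance each side. Setting it down.

Request:
move_arm(increments="0 0 0.002 0 0 0 30;0 0 0.001 0 0 0 30;0 0 0.0006 0 0 0 30;0 0 0 0 0 0 30;0 0 0 0 0 0 30")

```text
clock: 7.95
position: [593.1, 147.1, 214.1]
ee_rot: [0.732, 0.681, -0.0, -0.0]
force: [-0.6, -0.0, -1.1]
opening: 0.482
```

Request:
move_arm(increments="0 0 0.0003 0 0 0 30;0 0 0 0 0 0 44;0 0 0 0 0 0 49;0 0 0 0 0 0 52;0 0 0 0 0 0 57")

```text
clock: 8.45
position: [593.2, 147.1, 213.8]
ee_rot: [0.732, 0.681, 0.0, 0.0]
force: [-0.5, 0.4, 0.4]
opening: 0.571
```

Request:
move_arm(increments="0 0 0 0 0 0 62;0 0 0 0 0 0 68;0 0 0 0 0 0 72;0 0 0 0 0 0 72;0 0 0 0 0 0 72")

```text
clock: 8.95
position: [593.1, 147.1, 213.8]
ee_rot: [0.732, 0.681, -0.0, -0.0]
force: [-0.2, 0.0, 0.5]
opening: 0.72
```

```bash
python3 - <<'E'
from workcell import env
from h import *
s=env.read_state();im=env.get_image("wrist");f=im["frame"]
cv2.imwrite("pics/w7.png",f);print(s["position"],s["opening"],s["force"],s["torque"])
E
```

```text
[593.08812728 147.1018659  213.76497613] 0.7204253676338953 [-0.18447444  0.01420356  0.49834642] [ 0.04874588 -0.02122148 -0.016437  ]
```

View pics/w7.png

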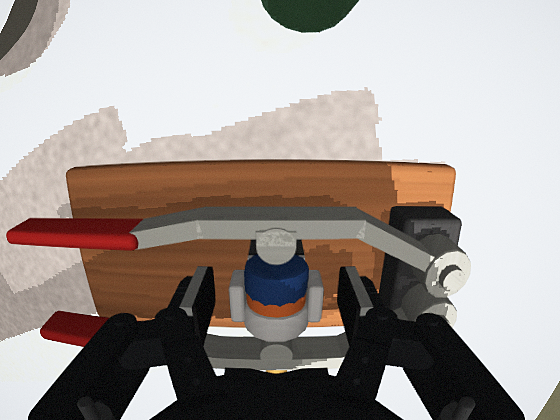

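Released; the mould stands upright on the saddle. I'm retreating upward, and checking the bowl's position before planning the approach to the grips.

Request:
move_arm(increments="0 0 -0.01 0 0 0 72;0 0 -0.02 0 0 0 72;0 0 -0.03 0 0 0 72;0 0 -0.03 0 0 0 72;0 0 -0.03 0 0 0 72")

```text
clock: 9.5
position: [592.9, 147.0, 335.8]
ee_rot: [0.732, 0.681, 0.0, 0.0]
force: [0.6, -0.5, 0.4]
opening: 0.715
```

```bash
python3 - <<'E'
from h import *
s,im=pickle.load(open("d1.pkl","rb"));P=cloud(s,im)
k=(P[...,2]>44)&(P[...,2]<54)&(P[...,1]>200)&(P[...,0]<560);q=P[k];print("bowl rim",q.min(0),q.max(0))
k=(P[...,2]>100)&(P[...,2]<150)&(P[...,1]>200)&(P[...,0]>560)&(P[...,0]<700);q=P[k];print("oil",q.min(0),q.max(0))
E
```

```text
bowl rim [364.69775189 280.18314942  44.01606874] [475.25174821 378.56860212  51.99143302]
oil [602.96569632 278.51148241 100.00866422] [635.4929127  312.68073369 142.2729712 ]
```

Request:
move_arm(increments="0 -0.027 0 0 0 0 80;0 -0.027 0 0 0 0 90;0 -0.027 0 0 0 0 100;0 -0.026 0 0 0 0 100;0 0 0 0 0 0.15 100")

```text
clock: 10.0
position: [484.2, 155.1, 334.8]
ee_rot: [0.781, 0.624, -0.0, -0.001]
force: [1.3, -0.1, 0.4]
opening: 1.001
```

Request:
move_arm(increments="0 0 0 0 0 0.15 100;0 0 0 0 0 0.15 100;0 0 0 0 0 0.15 100;0 0 0 0 0 0.15 100;0 0 0 0 0 0.15 100")

```text
clock: 10.5
position: [486.4, 154.9, 334.5]
ee_rot: [0.957, 0.292, 0.0, -0.0]
force: [-0.8, 0.3, -0.1]
opening: 0.999
```

Request:
move_arm(increments="0 0 0 0 0 0.15 100;0 0 0 0 0 0.15 100;0 0 0 0 0 0.15 100;0 0 0 0 0 0.15 100;0 0 0 0 0 0.07 100")

```text
clock: 11.0
position: [486.3, 155.1, 334.4]
ee_rot: [0.999, -0.039, 0.0, -0.0]
force: [-0.8, 0.4, -0.1]
opening: 0.998
```

Request:
move_arm(increments="0 0 0.02 0 0 0 100;0 0 0.02 0 0 0 100;0 0 0.01 0 0 0 100;0 0 0 0 0 0 100;0 0 0 0 0 0 100")

```text
clock: 11.5
position: [486.5, 154.8, 284.5]
ee_rot: [0.999, -0.036, 0.0, -0.0]
force: [0.1, 0.5, 0.4]
opening: 0.999
```

```bash
python3 - <<'E'
from workcell import env
from h import *
s=env.read_state();im=env.get_image("wrist");pickle.dump((s,im),open("d8.pkl","wb"));f=im["frame"]
cv2.imwrite("pics/w8.png",f);print(s["position"],Ro.from_quat(s["ee_rot"]).as_matrix().round(4).tolist(),s["qpos"],s["opening"],s["force"])
P=cloud(s,im);m=masks(im)
n,l,st,c=cv2.connectedComponentsWithStats(m["red"].astype("uint8"))
for i in range(1,n):
    if st[i,4]>150:
        w=P[(l==i)&(P[...,2]>62)];print("red",st[i],c[i],np.median(w,0),cv2.minAreaRect(w[:,:2].astype("float32")))
E
```

```text
[486.52023943 154.82888908 284.52908355] [[0.9974, -0.0723, 0.0004], [-0.0723, -0.9974, 0.0004], [0.0003, -0.0005, -1.0]] [-0.595838    0.84698148  0.42673926  1.8608986  -0.61547728  0.56765043
 -1.40906631] 0.9988216473082593 [0.1267034  0.5240459  0.36308935]
red [ 221  167   17  119 1303] [228.94551036 223.50345357] [501.68888345 183.62722956  66.29503618] ((496.0089111328125, 184.20249938964844), (7.7002153396606445, 80.59611511230469), 85.9284896850586)
red [ 320  167   17  119 1335] [328.08164794 224.39850187] [496.61068552 122.08650118  66.24264525] ((491.58673095703125, 121.96337890625), (7.710803985595703, 80.76333618164062), 85.87471008300781)
```

View pics/w8.png

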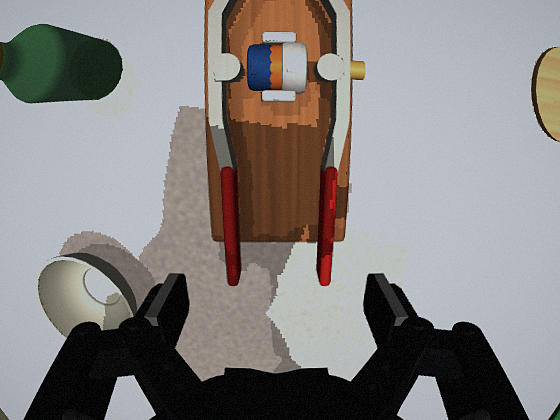

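Clear view from here: the mould stands at (278,67) between the pads at (227,67) and (330,66), and the grips are at (229,224) and (328,224), mid about 1 mm off to tool +y. Lowering around the grips.

Request:
move_arm(increments="0 0.001 0.02 0 0 0 100;0 0 0.02 0 0 0 100;0 0 0.02 0 0 0 100;0 0 0.01 0 0 0 100;0 0 0.005 0 0 0 100", grip_force=20)

```text
clock: 12.05
position: [486.4, 153.9, 208.7]
ee_rot: [0.999, -0.036, -0.0, -0.0]
force: [1.1, -0.6, 0.0]
opening: 0.999
```

Request:
move_arm(increments="0 0 0.005 0 0 0 100;0 0 0 0 0 0 100;0 0 0 0 0 0 97;0 0 0 0 0 0 94;0 0 0 0 0 0 91", grip_force=20)

```text
clock: 12.55
position: [486.4, 153.9, 204.1]
ee_rot: [0.999, -0.036, 0.0, -0.0]
force: [0.3, -0.8, -0.2]
opening: 0.912
```

```bash
cat > look.py <<'E'
from workcell import env
from h import *
import sys
s=env.read_state();im=env.get_image("wrist");n=sys.argv[1];pickle.dump((s,im),open(n+".pkl","wb"));f=im["frame"]
cv2.imwrite(f"pics/{n}.png",f);print(s["clock"],s["position"].round(2),s["opening"].round(4),s["force"].round(2),s["torque"].round(3))
E
python3 look.py w9
```

```text
Traceback (most recent call last):
  File "look.py", line 5, in <module>
    cv2.imwrite(f"pics/{n}.png",f);print(s["clock"],s["position"].round(2),s["opening"].round(4),s["force"].round(2),s["torque"].round(3))
                                                                           ^^^^^^^^^^^^^^^^^^
AttributeError: 'float' object has no attribute 'round'
```

View pics/w9.png

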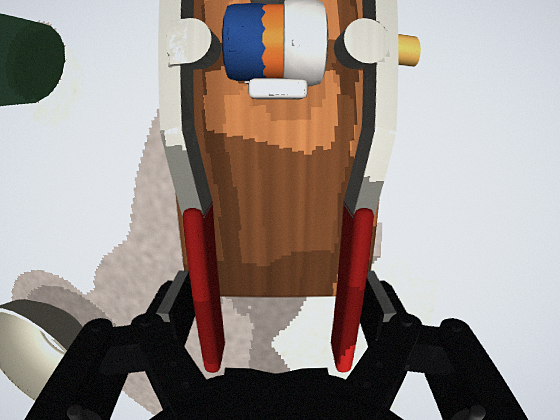

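```bash
sed -i 's/s\["opening"\].round(4)/round(float(s["opening"]),4)/' look.py
```

Request:
move_arm(increments="0 0 0 0 0 0 89;0 0 0 0 0 0 87;0 0 0 0 0 0 85;0 0 0 0 0 0 83;0 0 0 0 0 0 81")

```text
clock: 13.1
position: [486.3, 153.8, 203.8]
ee_rot: [0.999, -0.036, -0.0, 0.0]
force: [0.3, -1.6, 0.9]
opening: 0.811
```

Request:
move_arm(increments="0 0 0 0 0 0 80;0 0 0 0 0 0 79;0 0 0 0 0 0 78;0 0 0 0 0 0 77;0 0 0 0 0 0 76")

```text
clock: 13.6
position: [486.3, 153.9, 203.8]
ee_rot: [0.999, -0.036, -0.0, 0.0]
force: [-0.4, -1.6, 0.4]
opening: 0.76
```

```bash
python3 look.py w10
```

```text
13.6 [486.29 153.9  203.79] 0.7599 [-0.43 -1.57  0.35] [-0.343  0.041 -0.014]
```

View pics/w10.png

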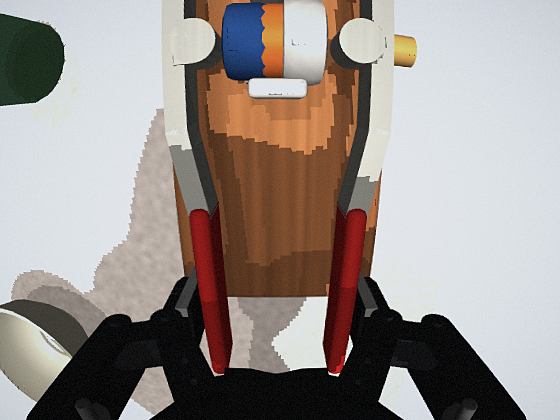

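Both jaws move through the gearing, but the lateral force of −1.6 N says only the right finger is touching. I'll centre by shifting to −y.

Request:
move_arm(increments="0 0.0005 0 0 0 0 75;0 0.0005 0 0 0 0 74;0 0.0003 0 0 0 0 73;0 0 0 0 0 0 72;0 0 0 0 0 0 71")

```text
clock: 14.15
position: [486.2, 152.7, 203.8]
ee_rot: [0.999, -0.036, -0.0, -0.0]
force: [-1.1, 0.7, 0.3]
opening: 0.707
```

Request:
move_arm(increments="0 0 0 0 0 0 70;0 0 0 0 0 0 69;0 0 0 0 0 0 68;0 0 0 0 0 0 67;0 0 0 0 0 0 66")

```text
clock: 14.65
position: [486.2, 152.6, 203.8]
ee_rot: [0.999, -0.036, -0.0, -0.0]
force: [-0.3, 1.2, 2.0]
opening: 0.657
```

```bash
python3 look.py w11
```

```text
14.65 [486.22 152.6  203.78] 0.6573 [-0.3   1.17  2.04] [0.315 0.037 0.05 ]
```

View pics/w11.png

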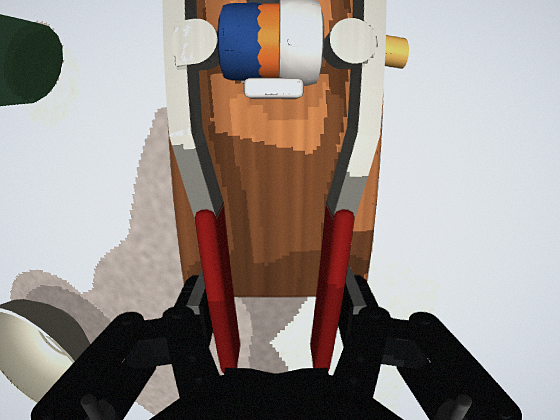

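Request:
move_arm(increments="0 -0.0004 0 0 0 0 65;0 0 0 0 0 0 64;0 0 0 0 0 0 63;0 0 0 0 0 0 62;0 0 0 0 0 0 61")

```text
clock: 15.2
position: [486.2, 153.1, 203.8]
ee_rot: [0.999, -0.036, -0.0, -0.0]
force: [-0.1, 2.0, 1.6]
opening: 0.608
```

```bash
python3 look.py w12
```

```text
15.2 [486.23 153.13 203.82] 0.6085 [-0.06  1.99  1.63] [ 0.651 -0.002  0.057]
```

View pics/w12.png

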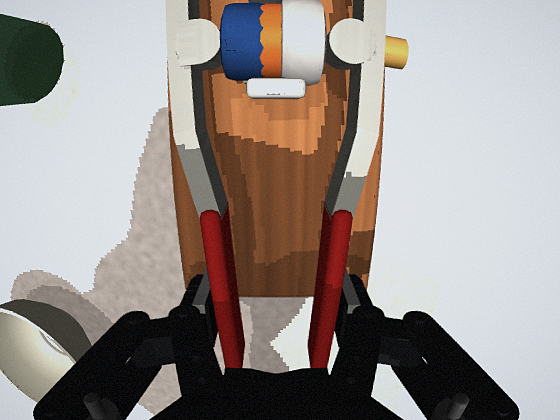

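Request:
move_arm(increments="0 -0.0004 0 0 0 0 60.5;0 -0.0003 0 0 0 0 60;0 0 0 0 0 0 59.5;0 0 0 0 0 0 59;0 0 0 0 0 0 58.5")

```text
clock: 15.75
position: [486.3, 153.5, 203.8]
ee_rot: [0.999, -0.036, -0.0, 0.0]
force: [-0.7, -3.0, 2.9]
opening: 0.584
```

Request:
move_arm(increments="0 0 0 0 0 0 58.2;0 0 0 0 0 0 57.9;0 0 0 0 0 0 57.6;0 0 0 0 0 0 57.3;0 0 0 0 0 0 57")

```text
clock: 16.25
position: [486.3, 153.4, 203.8]
ee_rot: [0.999, -0.036, -0.0, 0.0]
force: [-1.6, -6.1, 5.2]
opening: 0.566
```

```bash
python3 look.py w13
```

```text
16.25 [486.26 153.43 203.85] 0.5659 [-1.56 -6.13  5.21] [-1.291  0.332 -0.073]
```

View pics/w13.png

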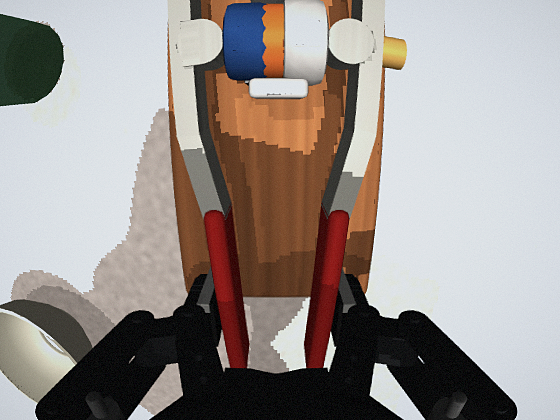

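The right finger now carries −6 N, so both pads are on the mould. Centring a touch and going on in small steps.

Request:
move_arm(increments="0 0.0002 0 0 0 0 56.8;0 0 0 0 0 0 56.6;0 0 0 0 0 0 56.4;0 0 0 0 0 0 56.2;0 0 0 0 0 0 56")

```text
clock: 16.8
position: [486.2, 153.3, 203.9]
ee_rot: [0.999, -0.036, -0.0, 0.0]
force: [-1.8, -4.8, 7.3]
opening: 0.562
```

```bash
cat >> look.py <<'E'
R=f[20:70,190:360].astype(int)
hsv=cv2.cvtColor(f,cv2.COLOR_BGR2HSV)[20:72,190:370]
bl=(hsv[...,0]>100)&(hsv[...,0]<125)&(hsv[...,1]>150)&(hsv[...,2]>60)
og=(hsv[...,0]>3)&(hsv[...,0]<20)&(hsv[...,1]>150)&(hsv[...,2]>100)
og[:,:40]=0;og[:,110:]=0
print("blue cols/row",round(float(bl.sum(1).mean()),2),"orange",round(float(og.sum(1).mean()),2))
cv2.imwrite(f"pics/{n}c.png",cv2.resize(f[0:120,150:420],None,fx=2.9,fy=2.9,interpolation=cv2.INTER_CUBIC))
E
python3 look.py w14; python3 - <<'E'
from h import *
for n in("w10","w11","w12","w13"):
  s,im=pickle.load(open(""+n+".pkl","rb"));f=im["frame"]
  hsv=cv2.cvtColor(f,cv2.COLOR_BGR2HSV)[20:72,190:370]
  bl=(hsv[...,0]>100)&(hsv[...,0]<125)&(hsv[...,1]>150)&(hsv[...,2]>60)
  og=(hsv[...,0]>3)&(hsv[...,0]<20)&(hsv[...,1]>150)&(hsv[...,2]>100);og[:,:40]=0;og[:,110:]=0
  print(n,bl.sum(1).mean(),og.sum(1).mean())
E
```

```text
16.8 [486.24 153.33 203.94] 0.5617 [-1.83 -4.84  7.25] [-1.056  0.425 -0.079]
blue cols/row 39.17 orange 19.54
w10 39.34615384615385 19.76923076923077
w11 38.98076923076923 19.807692307692307
w12 39.17307692307692 19.442307692307693
w13 39.23076923076923 19.673076923076923
```

View pics/w14c.png

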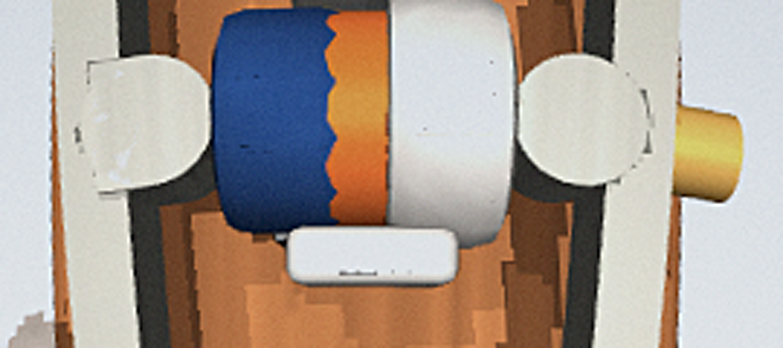

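Both pads now bear on the mould and the lid isn't moving yet (orange band about 19.6 px). Continuing slowly.

Request:
move_arm(increments="0 0 0 0 0 0 55.8;0 0 0 0 0 0 55.6;0 0 0 0 0 0 55.4;0 0 0 0 0 0 55.2;0 0 0 0 0 0 55")

```text
clock: 17.35
position: [486.2, 153.3, 204.0]
ee_rot: [0.999, -0.036, -0.0, 0.0]
force: [-3.4, -3.8, 10.9]
opening: 0.555
```

```bash
python3 look.py w15
```

```text
17.35 [486.23 153.3  204.04] 0.5546 [-3.39 -3.82 10.86] [-1.213  0.532 -0.119]
blue cols/row 39.27 orange 18.17
```

The orange band has narrowed from 19.6 to 18.2 px, so the lid is starting to yield. Continuing in small steps.

Request:
move_arm(increments="0 0 0 0 0 0 54.8;0 0 0 0 0 0 54.6;0 0 0 0 0 0 54.4;0 0 0 0 0 0 54.2;0 0 0 0 0 0 54")

```text
clock: 17.9
position: [486.2, 153.3, 204.1]
ee_rot: [0.999, -0.036, 0.0, 0.0]
force: [-4.0, -4.6, 11.7]
opening: 0.546
```

```bash
python3 look.py w16
```

```text
17.9 [486.21 153.3  204.09] 0.5459 [-3.99 -4.59 11.74] [-1.082  0.588 -0.04 ]
blue cols/row 39.21 orange 16.62
```

Request:
move_arm(increments="0 0 0 0 0 0 53.8;0 0 0 0 0 0 53.6;0 0 0 0 0 0 53.4;0 0 0 0 0 0 53.2;0 0 0 0 0 0 53")

```text
clock: 18.45
position: [486.2, 153.3, 204.0]
ee_rot: [0.999, -0.036, -0.0, 0.0]
force: [-1.2, -4.2, 6.9]
opening: 0.532
```

```bash
python3 look.py w17
```

```text
18.45 [486.25 153.33 203.95] 0.5325 [-1.16 -4.16  6.88] [-0.963  0.382 -0.098]
blue cols/row 39.35 orange 15.04
```

Request:
move_arm(increments="0 0 0 0 0 0 52.8;0 0 0 0 0 0 52.6;0 0 0 0 0 0 52.4;0 0 0 0 0 0 52.2;0 0 0 0 0 0 52.2")

```text
clock: 19.0
position: [486.3, 153.6, 203.7]
ee_rot: [0.999, -0.036, -0.0, -0.0]
force: [-0.3, -2.7, 2.0]
opening: 0.519
```

```bash
python3 look.py w18
```

```text
19.0 [486.27 153.64 203.75] 0.519 [-0.27 -2.7   1.96] [-0.504  0.027 -0.046]
blue cols/row 39.35 orange 7.6
```

The resistance has collapsed (Fz from 11.7 to 2 N) and the orange band dropped suddenly from 15.0 to 7.6 px, so it has snapped. I'm stopping to look.

View pics/w18c.png

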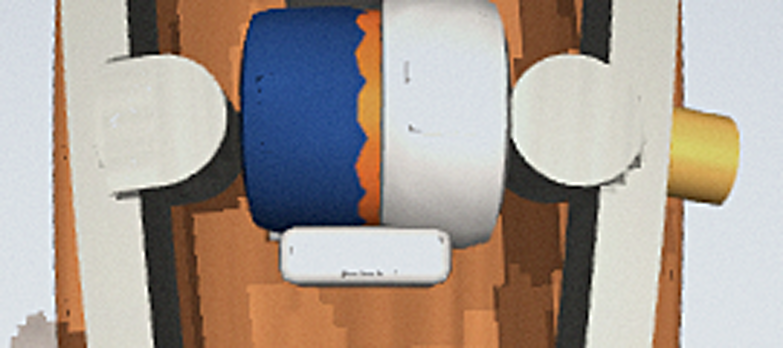

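The blue half now stands off the left pad by about 2 mm, and the orange band shrank 12 px, about 3.9 mm, so the lid is shut. Opening now.

Request:
move_arm(increments="0 0 0 0 0 0 54;0 0 0 0 0 0 57;0 0 0 0 0 0 60;0 0 0 0 0 0 63;0 0 0 0 0 0 66")

```text
clock: 19.55
position: [486.3, 153.5, 203.8]
ee_rot: [0.999, -0.036, -0.0, -0.0]
force: [0.6, 0.0, -1.1]
opening: 0.66
```

Request:
move_arm(increments="0 0 0 0 0 0 69;0 0 0 0 0 0 72;0 0 0 0 0 0 75;0 0 0 0 0 0 78;0 0 0 0 0 0 81")

```text
clock: 20.05
position: [486.3, 153.5, 203.8]
ee_rot: [0.999, -0.036, -0.0, -0.0]
force: [-0.6, -1.7, -1.0]
opening: 0.808
```

Request:
move_arm(increments="0 0 0 0 0 0 84;0 0 0 0 0 0 88;0 0 0 0 0 0 94;0 0 0 0 0 0 100;0 0 0 0 0 0 100")

```text
clock: 20.55
position: [486.3, 153.5, 203.8]
ee_rot: [0.999, -0.036, -0.0, -0.0]
force: [0.3, -1.1, 0.8]
opening: 0.997
```

```bash
python3 look.py w19
```

```text
20.55 [486.25 153.53 203.78] 0.9971 [ 0.26 -1.11  0.78] [-0.     0.005  0.034]
blue cols/row 39.37 orange 9.31
```

View pics/w19.png

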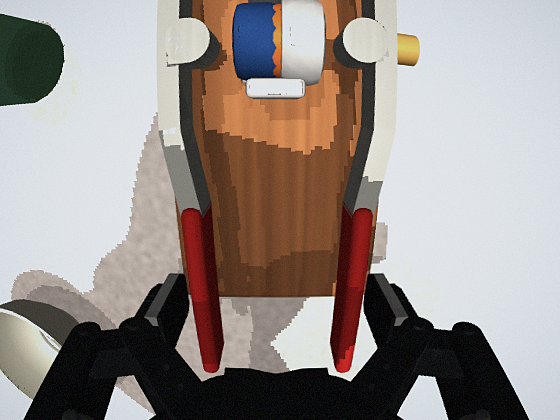

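The handles are back at their open position, matching the earlier view. Retreating straight up.

Request:
move_arm(increments="0 0 -0.01 0 0 0 100;0 0 -0.02 0 0 0 100;0 0 -0.03 0 0 0 100;0 0 -0.03 0 0 0 100;0 0 -0.01 0 0 0 100")

```text
clock: 21.1
position: [486.4, 153.5, 306.8]
ee_rot: [0.999, -0.036, 0.001, -0.001]
force: [0.2, 0.1, -0.0]
opening: 0.998
```

Request:
move_arm(increments="0 0 0 0 0 0 100;0 0 0 0 0 0 100;0 0 0 0 0 0 100;0 0 0 0 0 0 100;0 0 0 0 0 0 100")

```text
clock: 21.6
position: [486.3, 153.4, 303.3]
ee_rot: [0.999, -0.036, -0.0, 0.0]
force: [-0.1, -0.1, -0.3]
opening: 1.0
```

```bash
python3 look.py w20; python3 - <<'E'
from h import *
for n in("d8","w20"):
  s,im=pickle.load(open(n+".pkl","rb"));P=cloud(s,im);m=masks(im)
  N,l,st,c=cv2.connectedComponentsWithStats(m["red"].astype("uint8"))
  for i in range(1,N):
    if st[i,4]>150:
        w=P[(l==i)&(P[...,2]>62)];print(n,"red",cv2.minAreaRect(w[:,:2].astype("float32")))
  k=(P[...,2]>56)&(P[...,2]<80)&(abs(P[...,0]-593)<23)&(abs(P[...,1]-147)<19);q=P[k];print("mould",cv2.minAreaRect(q[:,:2].astype("float32")),q[:,2].max())
s,im=pickle.load(open("w20.pkl","rb"));cv2.imwrite("pics/w20m.png",cv2.resize(im["frame"][0:150,180:380],None,fx=4,fy=4,interpolation=cv2.INTER_CUBIC))
E
```

```text
21.6 [486.25 153.4  303.31] 0.9999 [-0.06 -0.08 -0.3 ] [-0.038  0.02   0.034]
blue cols/row 8.63 orange 38.29
d8 red ((496.0089111328125, 184.20249938964844), (7.7002153396606445, 80.59611511230469), 85.9284896850586)
d8 red ((491.58673095703125, 121.96337890625), (7.710803985595703, 80.76333618164062), 85.87471008300781)
mould ((593.0651245117188, 147.2814178466797), (34.32199478149414, 41.4582405090332), 85.9671859741211) 73.10013350385842
w20 red ((496.15533447265625, 184.35275268554688), (7.9026594161987305, 80.41091918945312), 85.55834197998047)
w20 red ((491.9068908691406, 121.89768981933594), (7.588045597076416, 79.54141998291016), 85.99505615234375)
mould ((593.5492553710938, 145.35133361816406), (29.8334903717041, 41.96070098876953), 86.7751235961914) 73.07505316272668
```

View pics/w20m.png

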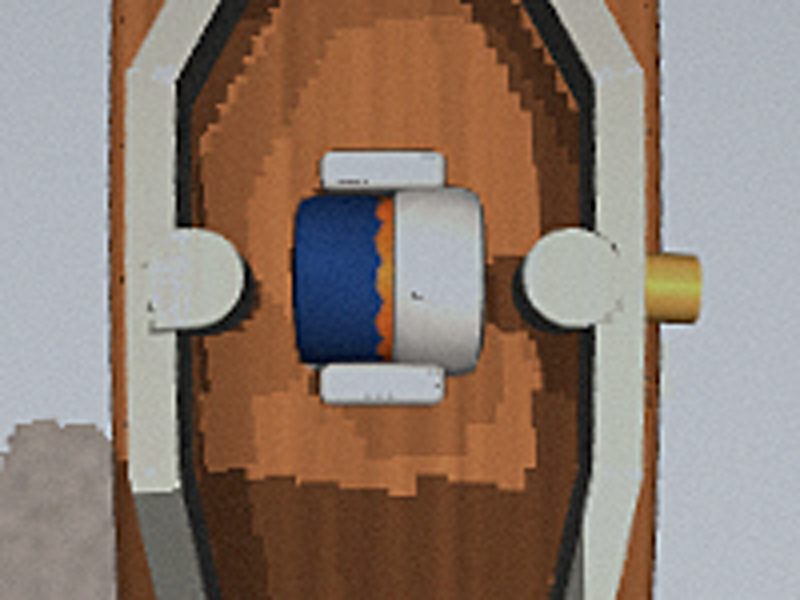

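The mould now measures 29.8 mm across, down from 34.3, so it's shut. It stands upright on the saddle with its lugs aligned, the grips are fully open and the arm is clear.

```bash
python3 - <<'E'
from workcell import env
print(env.finish_job())
E
```

```text
the job is handed in; nothing more can be done
None
```

The mould is shut and standing on the saddle, and the job is handed in at about 21.6 s of the 64 s allowed. I lifted it from the coaster by its end lugs, stood it on the saddle in line with the handles and let go. Then I squeezed the grips in small steps until the lid gave way and snapped, stopped there, let the handles open and lifted the arm clear.

**Last checks:**
- **Lid:** the mould measures 29.8 mm across, down from 34.3 mm. During the squeeze the orange band suddenly dropped from 15 to 7.6 px while the measured wrist force fell to about 2–3 N. I stopped with the left jaw visibly off the mould.
- **Position:** it stands upright on the saddle, about 2 mm to the −y side of centre, because the left jaw touched first and pushed it across. Its lugs are within about 1° of the handle line.
- **Handles:** both grips are back within 0.4 mm of where they were when open.
- **Arm:** the gripper is clear of everything, with wrist force near zero. I made no closing check of the bowl, bottle, jar and tub, but the arm kept well away from them.

**What disagreed:**
- The middle of the red grips measured about 99 mm from the saddle, not the stated 110 mm. I pressed about 107 mm from the saddle, which is still on the grips.
- The two fingers did not press quite evenly, with up to about 6 N of side force during the squeeze.
- The grip force itself could not be read. That the mould was not dented is inferred from stopping right at the snap.

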